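Tip a used jar into the discard tub

ROBOT

A 6-joint arm with a two-finger parallel gripper is mounted at the origin on the work surface. World frame = base frame: x ahead of the robot, y to its left, z up, the work surface at z = 0. Lengths are in m, angles in rad, forces in N, time in s.
With the tool pointing down it reaches from about 0.275 to 0.85 m from the base axis. Payload 19 kg.
Tool frame: the origin (TCP) lies midway between the tips of the shut fingers; the grasp point (between the pads) lies 19 mm behind it; z points along the fingers, y is the direction in which the jaws open and shut (so a half turn about z gives the same grasp; the last joint's range is limited). The gripper opens to 85 mm and grips with 20 to 120 N. Pads are 22 mm wide; open, the fingers measure 114 mm over their backs; the gripper's body (76 mm by 85 mm) begins 54 mm behind the grasp point. The pads swing forward as they close: fully open they stand 13 mm farther back than shut.
Start: joints at [-1.281, 0.15, 1.437, -0, 1.554, -0.134], TCP at [0.236, -0.524, 0.191] pointing down, gripper open.
Joint ranges: [-2.8, 2.8], [-0.68, 2.1], [0.12, 2.68], [-1.39, 4.53], [0.16, 2.79], [-2.81, 2.81]. Speed limits (rad/s): [1.89, 1.89, 2.22, 3.01, 3.01, 3.01].

INTERFACE

Orientations are given as a unit quaternion [w, x, y, z].
In Python, from workcell import goto, line_to, set_joints, command_gripper, wait, ik, read_camera, calibration, IKError, finish_job, current_t, current_joint_pos, current_joint_vel, current_joint_torque, current_position, current_eef_rot, current_ft_force, current_moment, current_opening gives the robot as it stands. The module is installed in compiled form; this text tells all that it offers. Calls block until the motion is done:
- goto(position, orientation): joint-space move of the TCP to a pose.
- line_to(position, orientation=None, feed=0.15, guard=None): straight line of the TCP; orientation=None keeps the orientation; feed is the mean speed in m/s. With guard (N) it stops when the force on the tool has changed by that much, and returns True; else False.
- set_joints(angles): joint-space move.
- command_gripper(opening, f_grip=None): opening from 0.0 (shut) to 1.0 (fully open); f_grip is the grip in N (None keeps the last); returns when the fingers have stopped.
- wait(seconds).
- ik(position, orientation): joint angles nearest the present ones, or None.
- read_camera(name): name is "scene" or "side" or "wrist"; returns the picture (420x560x3 uint8, red, green, blue); there is no depth.
- calibration(name): a dict with "camera_matrix" (3x3 intrinsics, pixels), "world_to_cam" (4x4, takes a point from world to camera coordinates); the wrist camera has in their place "T_tool_cam" (4x4, takes a point from camera to tool coordinates, whose origin is the TCP and whose axes are the flange's). Camera axes: x right, y down, z forward; pixel columns grow to the right and rows downward; lengths in m; the calibration is good to about 2 mm. A picture is of the moment at which its call begins: read the wrist's pose just before it. calibration takes no time and is no camera call.
A pose or a line that the arm cannot do raises IKError and nothing moves.
- finish_job(): hands the job in, once; it reports no verdict.
Readings, each from a call of its own:
- current_t(): time.
- current_joint_pos(): joint angles.
- current_joint_vel(): joint speeds.
- current_joint_torque(): joint torques, N m.
- current_position(): TCP position.
- current_eef_rot(): TCP orientation.
- current_ft_force(): force on the tool from outside, world axes, zero at the start.
- current_moment(): the same for the moment, N m.
- current_opening(): opening from 0.0 (shut) to 1.0 (fully open).
Only numpy, scipy, OpenCV 4.12 (cv2) and the standard library are available. Lean on these libraries where they do the work, as an engineer would, in place of code of your own. Each camera call takes 0.05 s, during which the arm holds its last target.

TASK

Stand the capped wide-mouth jar upright in the steel tipping bucket and let go of it; set it down, do not drop it. Then push the bucket's bar over past its latch, till it is right over, so that the jar falls into the tub below, and take the hand away so that the bucket swings back home by itself. Leave the jar in the tub and do not knock or shift the other things on the bench.

Things in the scene. Friction and masses are not known exactly. Their poses are not given: they have to be found in the camera images.
- jar_mid (a point): Centre (half-way up) of the jar to discard: white plastic, round, straight-sided, 110 mm tall; body 54 mm across with a paper band; the wide grey screw cap is the top 32 mm, 56 mm across. 0.15 to 0.31 kg, evenly spread. Starts upright on the bench; z axis up along its height. The only wide-mouth capped jar. Loose.
- axle (a point): Centre of the tipping station's axle, 170 mm above the bench. Station fixed; place and yaw vary. Frame: x along the axle (level), +y level to the side it dumps to, z up. Grey uprights, 44 mm wide in y, 198 mm high, at x = 60 to 68 mm on both sides; on the +x one the latch, up to 255 mm above the bench, x 68 to 88 mm. Base plate x +-86, y -85 to 215 mm.
- bucket (a joint): Angle of the steel bucket about the axle, rad: 0 = home, mouth up; grows as its top goes over to station +y; hard stop at 2.1; past 1.9 the jar slides out. A damped spring drives it back to 0, in about 1 to 2 s from the stop. A sprung latch roller resists from 0.04 to 0.4, then helps until 0.75. Square on the bar, slowly: about 8 N up to 0.4 (latch), 3 N at 0.65, 7 N beyond. Hold it over until the jar is out (within 1 s).
- push_bar (a point): Centre of the round push bar, 14 mm thick, 86 mm long along the axle, on top of the bucket's upright rear plate (88 mm wide, 4 mm thick). At home 82 mm to -y of the axle and 112 mm above it. Push it on its outer (-y) side; it goes in an arc of radius 139 mm about the axle, over and down to 139 mm on the +y side, 14 mm above axle height, at the stop. Frame turns with the bucket.
- bucket_floor (a point): Middle of the bucket's inner floor, where the jar is to stand: at home 154 mm above the bench, 34 mm to station -y of the axle, axes as the axle's; turns with the bucket. Inside 80 mm along x, 92 mm along y. End walls at +-x rise 58 mm above the floor, the rear plate with the push bar stands 46 mm to -y and is 135 mm high, the front lip slopes out, 46 mm high: room for fingers is on the x sides.
- tub_floor (a point): Centre of the inner floor of the open blue tub under and beyond the bucket, 12 mm above the bench. The tub's inside is 108 mm along the axle by 228 mm along the station's y, its walls 71 mm above this floor. Axes as the axle's.
- reagent_mid (a point): Bystander: centre (half-way up) of a white round bottle with a narrow neck, 64 mm across, 150 mm tall. It, the beaker and the jar may stand in one another's places. Loose.
- beaker_mid (a point): Bystander: centre (42 mm up) of an open clear beaker, 68 mm across the rim, 85 mm tall. Loose.
- tip_box: Bystander: box of pipette tips, 85 x 120 mm (x, y), 62 mm high; origin under its centre. Loose.
- tube_rack: Bystander: rack with capped tubes, 80 x 150 mm (x, y), 101 mm high; origin under its centre. Loose.
- freezer_box: Bystander: flat square box, 138 mm, 52 mm high; origin under its centre. Loose.
Not all that is in view belongs to the job. Leave any pink or yellow look-alike of the part that bears jar_mid alone.

How it is judged:
On the way, in this order (a step that is already met when the one before it is completed fails the run):
1. the jar stands upright in the bucket, let go, the bucket at home (x of jar_mid in the frame of bucket_floor between -0.03 and 0.03 m and y of jar_mid in the frame of bucket_floor between -0.04 and 0.04 m and z of jar_mid in the frame of bucket_floor between 0.045 and 0.065 m and angle between jar_mid's own z axis and vertical below 0.2 rad and value of joint bucket below 0.1 rad and contact force between the fingers and jar below 0.05 N and linear speed of jar below 0.05 m/s), for 0.2 s.
2. the bucket is pushed past its latch and tipped right over, and the jar falls into the tub (value of joint bucket above 1.8 rad and z of jar_mid in the frame of tub_floor below 0.09 m), for 0.05 s.
At the end, for the whole second after the job is handed in: The jar rests in the tub (its centre within the tub's inside and less than 80 mm above its floor, still) and the bucket has swung back home (within 0.08 rad) and is still (x of jar_mid in the frame of tub_floor between -0.054 and 0.054 m and y of jar_mid in the frame of tub_floor between -0.114 and 0.114 m and z of jar_mid in the frame of tub_floor below 0.08 m and linear speed of jar below 0.03 m/s and value of joint bucket below 0.08 rad and velocity of joint bucket below 0.1 rad/s); the robot touches nothing.
It fails at once if a bystander is moved by more than 30 mm or tipped over (distance of any of reagent_mid, beaker_mid, tip_box, tube_rack, freezer_box from where it was at the start of the episode above 0.03 m or angle between any of reagent_mid, beaker_mid, tip_box, tube_rack, freezer_box's own z axis and vertical above 0.6 rad).
It fails at once if the jar is dropped or knocked about (free of the fingers and faster than 0.7 m/s) while the bucket is at home (contact force between the fingers and jar below 0.02 N and linear speed of jar above 0.7 m/s and value of joint bucket below 0.2 rad).
It also fails if it takes over 64 s, if anything falls off the work surface, if the arm or the gripper's body presses on something with over 40 N, if the wrist force passes 120 N, or if a joint passes its speed limit or range.

## Working session

There is one attempt and no reset: what is moved stays moved. The work goes in short steps, each a Python script; the robot and the scene stay as the last script left them, time stands still between calls to the robot, and variables do not carry over. Pictures are saved under pics/ and viewed, and the job is handed in when it is done.

```bash
mkdir -p pics
python3 - <<'E'
from workcell import *
import cv2,numpy as np
np.set_printoptions(precision=4,suppress=True)
for n in ["scene","side","wrist"]:
    im=read_camera(n); cv2.imwrite(f"pics/{n}0.png",cv2.cvtColor(im,cv2.COLOR_RGB2BGR)); print(n,calibration(n))
print(current_t(),current_position(),current_eef_rot(),current_opening())
E
```

```text
scene {'camera_matrix': array([[544.2261,   0.    , 274.8765],
       [  0.    , 544.2261, 206.9797],
       [  0.    ,   0.    ,   1.    ]]), 'world_to_cam': array([[-0.709 ,  0.7052,  0.003 ,  0.5388],
       [ 0.4427,  0.4483, -0.7765, -0.0636],
       [-0.549 , -0.5492, -0.6301,  1.6901],
       [ 0.    ,  0.    ,  0.    ,  1.    ]])}
side {'camera_matrix': array([[518.0251,   0.    , 268.3239],
       [  0.    , 518.0251, 212.1796],
       [  0.    ,   0.    ,   1.    ]]), 'world_to_cam': array([[-0.9304, -0.3665, -0.003 ,  0.4941],
       [-0.2114,  0.5432, -0.8126,  0.3712],
       [ 0.2994, -0.7554, -0.5829,  1.3776],
       [ 0.    ,  0.    ,  0.    ,  1.    ]])}
wrist {'camera_matrix': array([[322.9533,   0.    , 276.187 ],
       [  0.    , 322.9533, 207.6775],
       [  0.    ,   0.    ,   1.    ]]), 'T_tool_cam': array([[-0.0002, -0.9489, -0.3155,  0.0805],
       [ 1.    , -0.    , -0.0005, -0.0007],
       [ 0.0005, -0.3155,  0.9489, -0.1821],
       [ 0.    ,  0.    ,  0.    ,  1.    ]])}
0.15 [ 0.2364 -0.5239  0.1909] [-0.0005  0.9776  0.2103 -0.    ] 0.9964731343437412
```

View pics/scene0.png

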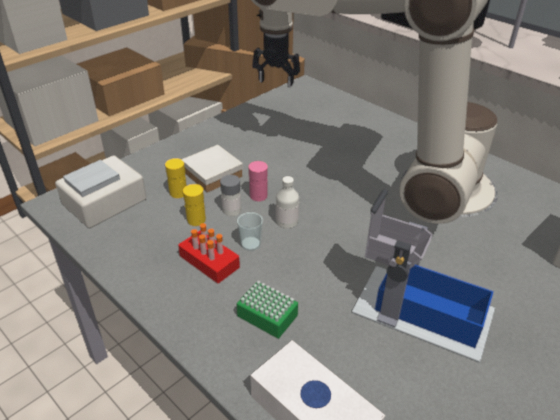

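View pics/side0.png

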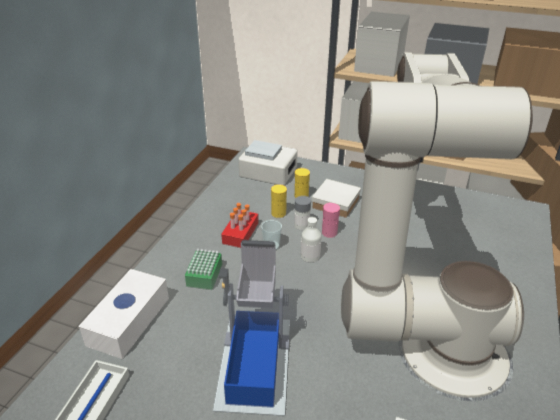

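View pics/wrist0.png

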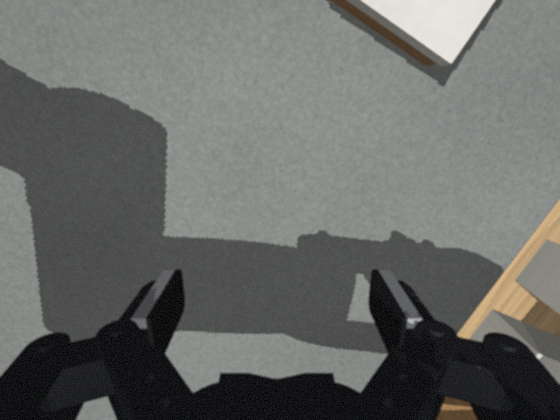

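Candidates for the jar in the scene image are: a white jar with a grey cap at (231,195), a pink jar at (258,180), yellow jars at (195,205) and (176,178), and a narrow-neck reagent bottle at (287,203). The description fits (231,195), which is (303,212) in the side view. I'll check it in a close crop.

Run:
```python
import cv2
a=cv2.imread("pics/scene0.png");b=cv2.imread("pics/side0.png")
def crop(im,x,y,w,h,s,n): cv2.imwrite("pics/"+n,cv2.resize(im[y:y+h,x:x+w],None,fx=s,fy=s,interpolation=cv2.INTER_CUBIC))
crop(a,160,140,160,120,5,"c1.png");crop(b,220,160,160,120,5,"c2.png")
crop(a,345,180,160,170,3.5,"c3.png");crop(b,190,230,130,180,3.3,"c4.png")
```

```text
(no output)
```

View pics/c1.png

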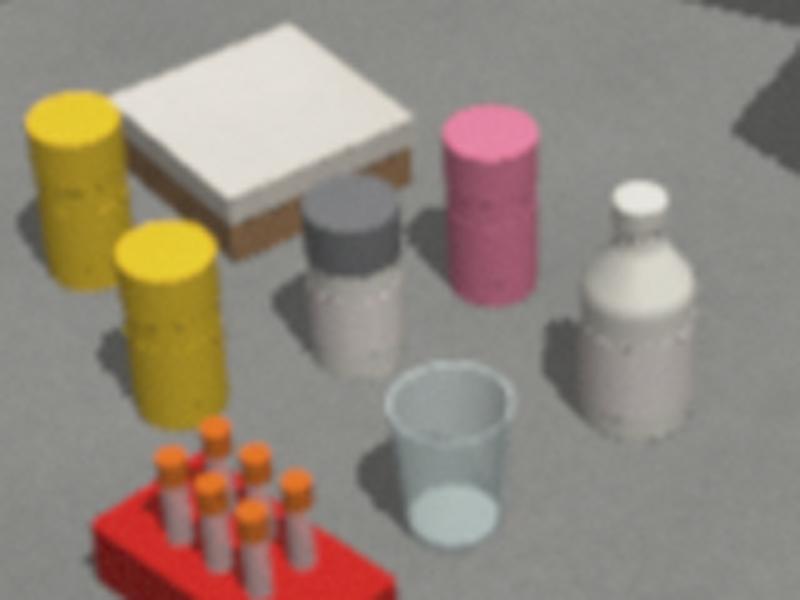

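View pics/c2.png

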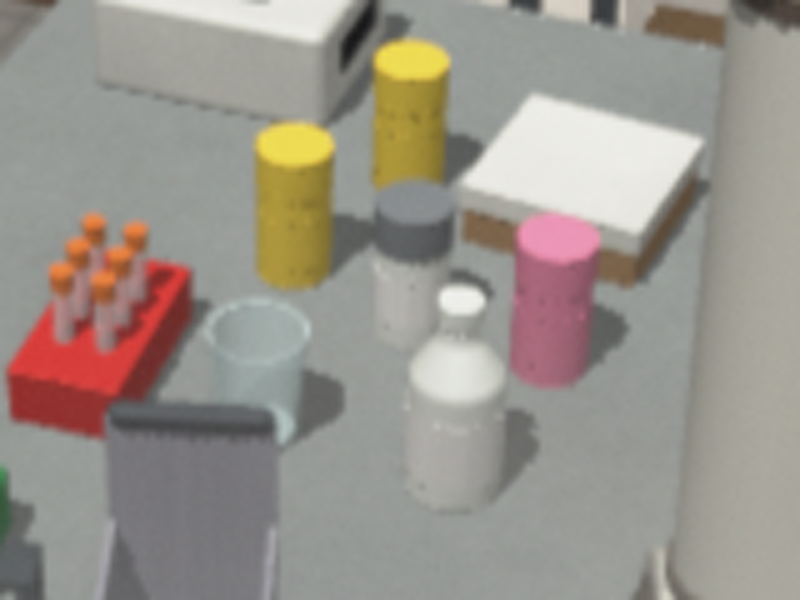

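View pics/c3.png

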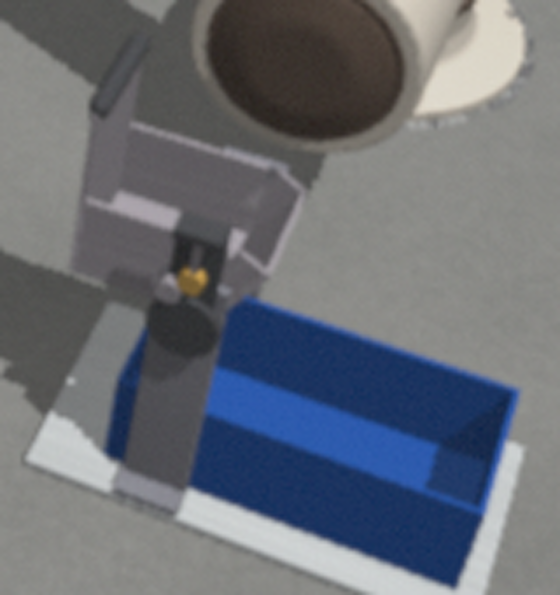

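View pics/c4.png

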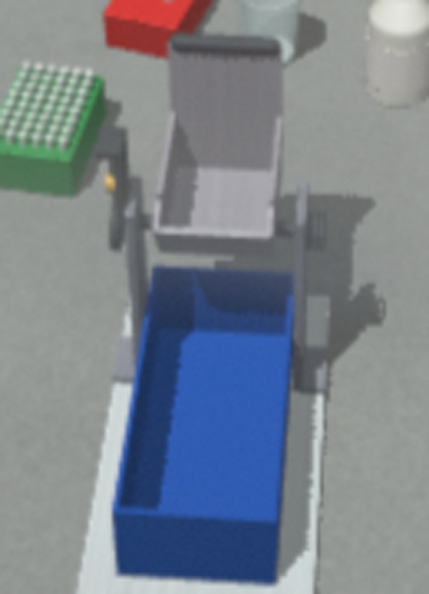

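The crop confirms it: at (231,195) there is a white body with a wide grey cap. It is the only jar like that. The neighbours are the bottle at (287,203) and the beaker at (250,231). Next I'll triangulate the jar and neighbours and fit the station.

```bash
cat > h.py <<'E'
import numpy as np,cv2
from scipy.optimize import least_squares
from workcell import *
np.set_printoptions(precision=4,suppress=True)
def proj(n,P):
    c=calibration(n);W=c["world_to_cam"];q=np.atleast_2d(P)@W[:3,:3].T+W[:3,3];q=q@c["camera_matrix"].T;return q[:,:2]/q[:,2:]
def ray(n,uv):
    c=calibration(n);W=c["world_to_cam"];R=W[:3,:3];d=R.T@np.linalg.solve(c["camera_matrix"],[*uv,1]);return -R.T@W[:3,3],d
def onz(n,uv,z):
    o,d=ray(n,uv);return o+d*(z-o[2])/d[2]
def tri(uvs):
    return least_squares(lambda p:np.concatenate([(proj(n,p)[0]-uv) for n,uv in uvs.items()]),[.4,.0,.1]).x
def st(p,L): # station xy yaw -> world
    c,s=np.cos(p[2]),np.sin(p[2]);L=np.atleast_2d(L);return np.c_[p[0]+c*L[:,0]-s*L[:,1],p[1]+s*L[:,0]+c*L[:,1],L[:,2]]
E
cat > fit.py <<'E'
from h import *
print("jar top",tri({"scene":(230.4,180.6),"side":(303.2,201.)}),onz("scene",(230.4,180.6),.11),onz("side",(303.2,201.),.11))
print("bottle top",tri({"scene":(288,180),"side":(312.4,220)}))
print("pink top",tri({"scene":(258.2,166.6),"side":(331.6,207.5)}))
print("beaker rim",tri({"scene":(250.2,220),"side":(271.8,226)}))
obs=[("scene",(373.6,209.4),(.043,-.082,.282)),("scene",(385.9,192),(-.043,-.082,.282)),
("side",(241.5,243.3),(.043,-.082,.282)),("side",(274.8,243.9),(-.043,-.082,.282)),
("scene",(352.1,311.4),(.086,-.085,.004)),("scene",(494.1,308),(-.086,.215,.004)),("side",(214.2,408.8),(.086,.215,.004))]
L=np.array([o[2] for o in obs])
def f(p): 
    W=st(p,L);return np.concatenate([proj(o[0],w)[0]-o[1] for o,w in zip(obs,W)])
best=min((least_squares(f,[.6,.0,y],loss="soft_l1") for y in np.arange(-3,3.2,1)),key=lambda r:r.cost)
print(best.x,best.cost,best.fun.reshape(-1,2))
p=best.x;np.save("st.npy",p)
print("floor",st(p,(0,-.034,.154)),"bar",st(p,(0,-.082,.282)),"axle",st(p,(0,0,.17)))
def box(x0,x1,y0,y1,z0,z1):
    c=[(x,y,z) for x in(x0,x1) for y in(y0,y1) for z in(z0,z1)];return [(a,b) for i,a in enumerate(c) for b in c[i+1:] if sum(u!=v for u,v in zip(a,b))==1]
segs=box(-.086,.086,-.085,.215,0,.004)+box(.06,.068,-.022,.022,0,.198)+box(-.068,-.06,-.022,.022,0,.198)+box(-.04,.04,-.08,.012,.154,.154)+[((.043,-.082,.282),(-.043,-.082,.282))]
for n in("scene","side"):
    s=4;im=cv2.imread(f"pics/{n}0.png");im=cv2.resize(im,None,fx=s,fy=s,interpolation=cv2.INTER_CUBIC)
    for a,b in segs:
        q=(proj(n,st(p,[a,b]))*s+s/2).astype(int);cv2.line(im,tuple(map(int,q[0])),tuple(map(int,q[1])),(0,255,0),1)
    x,y=(340,175) if n=="scene" else (180,230)
    cv2.imwrite(f"pics/o_{n}.png",im[y*s:y*s+600 if n=='scene' else None,x*s:x*s+680])
E
python3 fit.py
```

```text
jar top [ 0.5533 -0.385   0.105 ] [ 0.5564 -0.3819  0.11  ] [ 0.5508 -0.3744  0.11  ]
bottle top [ 0.4758 -0.2359  0.1461]
pink top [ 0.4515 -0.3789  0.1068]
beaker rim [ 0.6125 -0.2402  0.0831]Traceback (most recent call last):
  File "fit.py", line 12, in <module>
    best=min((least_squares(f,[.6,.0,y],loss="soft_l1") for y in np.arange(-3,3.2,1)),key=lambda r:r.cost)
  File "fit.py", line 12, in <genexpr>
    best=min((least_squares(f,[.6,.0,y],loss="soft_l1") for y in np.arange(-3,3.2,1)),key=lambda r:r.cost)
              ~~~~~~~~~~~~~^^^^^^^^^^^^^^^^^^^^^^^^^^^^
    return func(*args, **kwargs)
    result = trf(vector_fun.fun, vector_fun.jac, x0, f0, J0, lb, ub, ftol, xtol,
                 gtol, max_nfev, x_scale, loss_function, tr_solver,
                 tr_options.copy(), verbose, callback=callback_wrapped)
    return trf_no_bounds(
        fun, jac, x0, f0, J0, ftol, xtol, gtol, max_nfev, x_scale,
        loss_function, tr_solver, tr_options, verbose, callback=callback)
    J = jac(x)
    self._update_jac()
    ~~~~~~~~~~~~~~~~^^
    self.J = self.jac_wrapped(xp_copy(self
[... 620 characters left out ...]
                       ^^^^^^^
    f = np.atleast_1d(self.fun(x, *self.args, **self.kwargs))
                      ~~~~~~~~^^^^^^^^^^^^^^^^^^^^^^^^^^^^^^
    return np.atleast_1d(self.fun(x))
                         ~~~~~~~~^^^
    return self.f(x, *self.args, **self.kwargs)
           ~~~~~~^^^^^^^^^^^^^^^^^^^^^^^^^^^^^^
  File "fit.py", line 11, in f
    W=st(p,L);return np.concatenate([proj(o[0],w)[0]-o[1] for o,w in zip(obs,W)])
                                     ~~~~^^^^^^^^
  File "h.py", line 6, in proj
    c=calibration(n);W=c["world_to_cam"];q=np.atleast_2d(P)@W[:3,:3].T+W[:3,3];q=q@c["camera_matrix"].T;return q[:,:2]/q[:,2:]
ValueError: time passes only in moves, steps and waits
```

```bash
sed -i 's/^def proj/CAL={n:calibration(n) for n in ("scene","side","wrist")}\ndef proj/; s/c=calibration(n)/c=CAL[n]/' h.py; python3 fit.py
```

```text
jar top [ 0.5533 -0.385   0.105 ] [ 0.5564 -0.3819  0.11  ] [ 0.5508 -0.3744  0.11  ]
bottle top [ 0.4758 -0.2359  0.1461]
pink top [ 0.4515 -0.3789  0.1068]
beaker rim [ 0.6125 -0.2402  0.0831]
[0.4992 0.1613 0.3067] 5.9712465817627685 [[-0.7539  2.6146]
 [ 0.0682 -1.8177]
 [ 0.1066 -1.5222]
 [ 0.7674 -0.7282]
 [-0.1588  0.3864]
 [ 1.0365 -0.3397]
 [-0.4621  1.5391]]
floor [[0.5095 0.1289 0.154 ]] bar [[0.5239 0.0832 0.282 ]] axle [[0.4992 0.1613 0.17  ]]
```

View pics/o_scene.png

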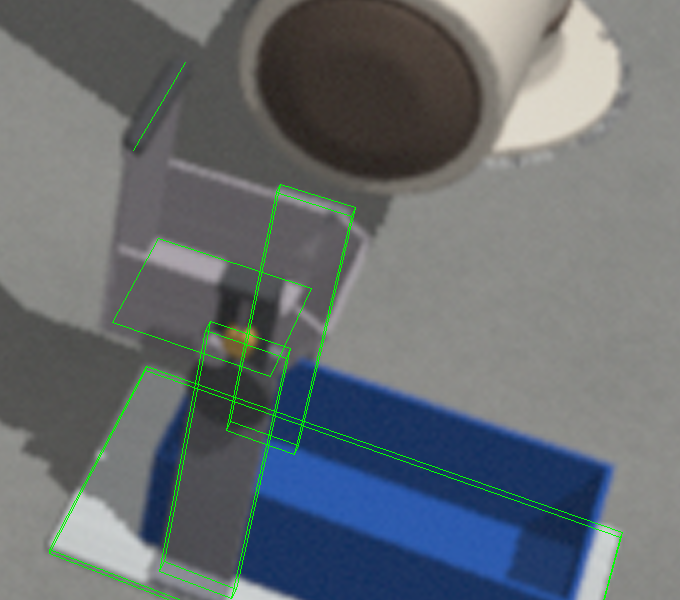

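View pics/o_side.png

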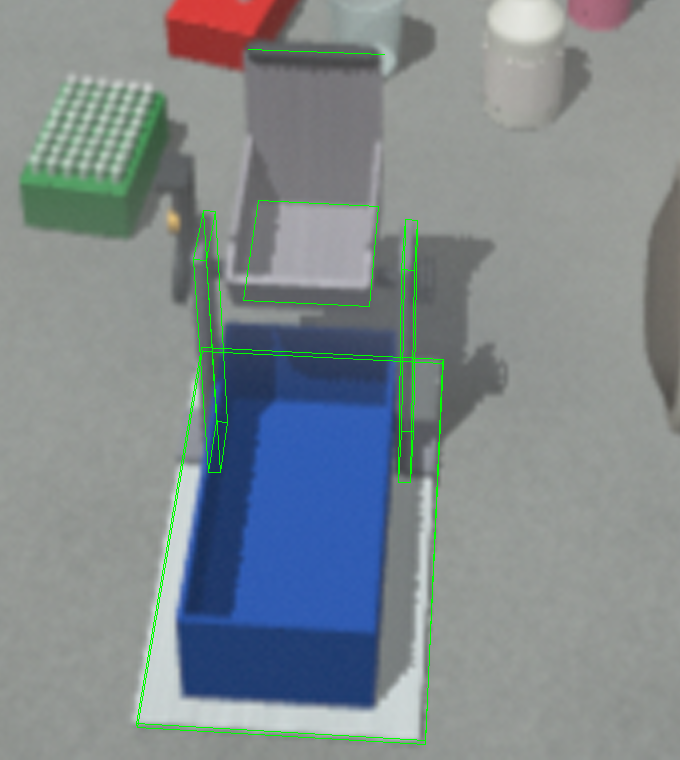

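The overlay shows the fit is good to only a few millimetres. The cap in the scene image is at (230,181) and the bar runs from (374,209) to (386,192). I'll refine both with the wrist camera, starting above the station.

```bash
cat >> h.py <<'E'
from scipy.spatial.transform import Rotation as Ro
def qd(psi): return [0,np.cos(psi/2),np.sin(psi/2),0]
def R_(q): return Ro.from_quat(q,scalar_first=True).as_matrix()
def wpose():
    T=np.eye(4);T[:3,:3]=R_(current_eef_rot());T[:3,3]=current_position();return T
def wsnap(name):
    T=wpose();im=read_camera("wrist");cv2.imwrite(f"pics/{name}.png",cv2.cvtColor(im,cv2.COLOR_RGB2BGR));np.save(f"pics/{name}.npy",T);addw(name)
def addw(name):
    T=np.load(f"pics/{name}.npy");CAL[name]={"camera_matrix":CAL["wrist"]["camera_matrix"],"world_to_cam":np.linalg.inv(T@CAL["wrist"]["T_tool_cam"])}
E
python3 - <<'E'
from h import *
p=np.load("st.npy");psi=p[2]+np.pi/2
goto(st(p,(0,-.0,.44))[0],qd(psi));wait(.3);wsnap("ws1");print(current_t(),current_joint_pos(),current_ft_force())
E
```

```text
3.2333 [ 0.1654  0.089   1.0063 -0.      2.0464 -0.141 ] [-0.0662 -0.4375  0.0191]
```

View pics/ws1.png

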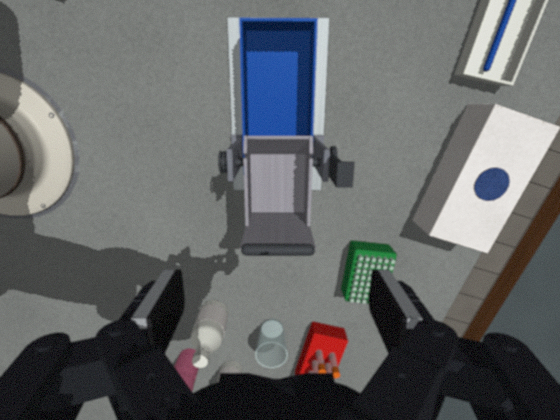

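The wrist view shows the station from above: bar from (243,249) to (314,249), tub at (280,75), latch at (342,172), tip box at (370,272). I'll enlarge it for exact pixels.

Run:
```python
import cv2
a=cv2.imread("pics/ws1.png")
cv2.imwrite("pics/ws1a.png",cv2.resize(a[120:270,190:390],None,fx=4,fy=4,interpolation=cv2.INTER_CUBIC))
cv2.imwrite("pics/ws1b.png",cv2.resize(a[5:155,190:390],None,fx=4,fy=4,interpolation=cv2.INTER_CUBIC))
```

```text
(no output)
```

View pics/ws1a.png

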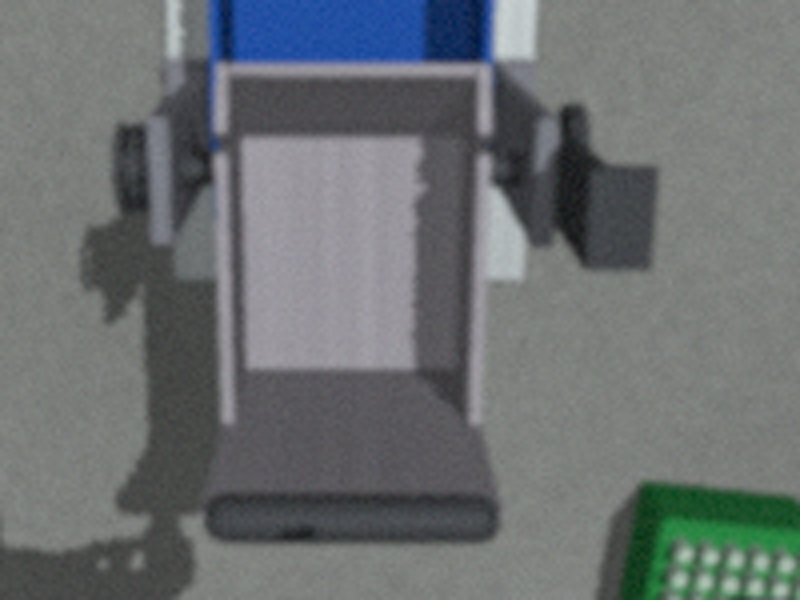

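View pics/ws1b.png

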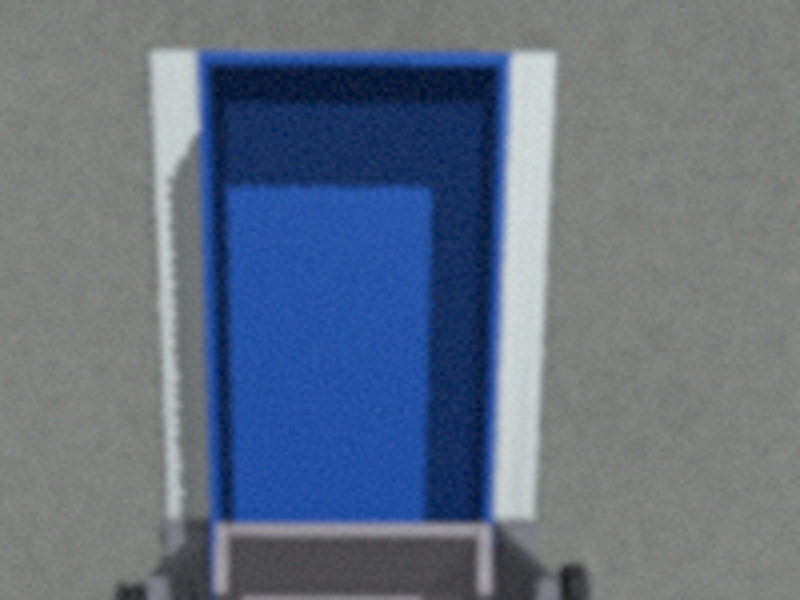

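```bash
cat > fit2.py <<'E'
from h import *
addw("ws1")
obs=[((241.1,249.1),(-.043,-.082,.282)),((314.5,249.3),(.043,-.082,.282)),((227.6,17.1),(-.086,.215,.004)),((328.6,17.1),(.086,.215,.004)),
((229.9,164.9),(-.064,0,.198)),((325.4,165.1),(.064,0,.198)),((250.9,212.1),(-.04,-.08,.154)),((250.4,153.9),(-.04,.012,.154))]
L=np.array([o[1] for o in obs]);U=np.array([o[0] for o in obs])
for mask in (np.arange(8),np.array([0,1,4,5,6,7])):
    r=least_squares(lambda p:(proj("ws1",st(p,L[mask]))-U[mask]).ravel(),np.load("st.npy"),loss="soft_l1")
    print(r.x);print(r.fun.reshape(-1,2))
np.save("st2.npy",r.x);p=r.x
print("floor",st(p,(0,-.034,.154)),"bar",st(p,(0,-.082,.282)))
for n in("scene","side"): print(n,proj(n,st(p,[(.043,-.082,.282),(-.043,-.082,.282)])))
E
python3 fit2.py
```

```text
[0.5005 0.1617 0.3034]
[[-0.4333  0.1052]
 [ 0.3896  0.1216]
 [-0.6745  0.0452]
 [ 0.3028  0.3469]
 [-0.3699  0.387 ]
 [ 0.6798  0.47  ]
 [ 0.4723 -0.5223]
 [-0.3896 -2.5864]]
[0.5003 0.1615 0.3056]
[[-0.412   0.2488]
 [ 0.4061  0.1153]
 [-0.4857  0.5584]
 [ 0.5586  0.4289]
 [ 0.4842 -0.4134]
 [-0.5185 -2.4639]]
floor [[0.5106 0.1291 0.154 ]] bar [[0.525  0.0833 0.282 ]]
scene [[372.582  212.271 ]
 [385.7655 190.4263]]
side [[241.1954 241.7095]
 [275.1466 243.1269]]
```

The fit agrees to about 1 px in the wrist view and within about 2 px in the other two. Next I'll hover over the jar to refine its position.

Run:
```python
from h import *
print("yellow near",tri({"scene":(193.2,190),"side":(279,189)}))
goto([.5535,-.38,.26],qd(0.0));wait(.3);wsnap("wj1");print(current_t(),current_joint_pos(),current_position())
```

```text
yellow near [ 0.6559 -0.4226  0.1067]
5.6417 [-0.7159  0.3472  1.0581  0.      1.7363  0.8545] [ 0.5536 -0.3798  0.2601]
```

View pics/wj1.png

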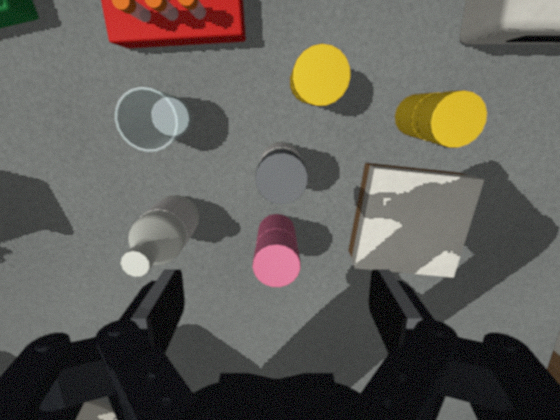

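The wrist view shows the grey cap at (281,176). Yellow is above at (321,75), pink below at (276,250), and the space on both jaw sides (left and right) is clear. I'll measure the cap ellipse.

Run:
```python
import cv2
a=cv2.imread("pics/wj1.png")
cv2.imwrite("pics/wj1a.png",cv2.resize(a[130:220,230:330],None,fx=7,fy=6.6,interpolation=cv2.INTER_CUBIC))
```

```text
(no output)
```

View pics/wj1a.png

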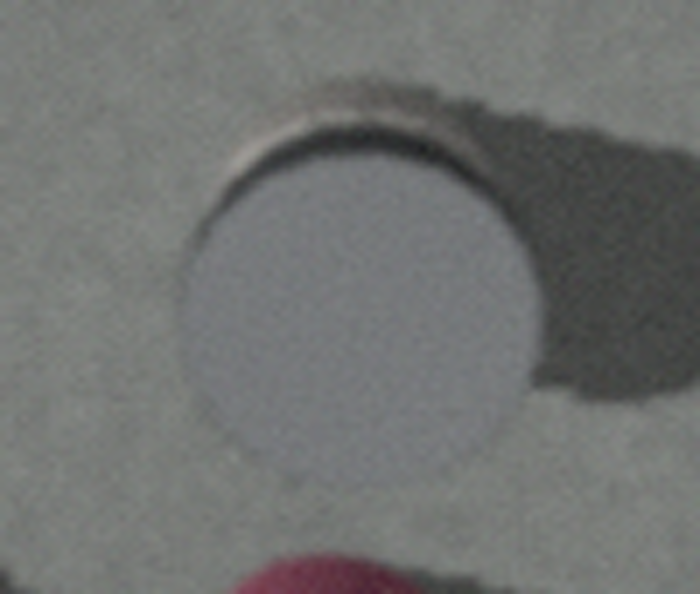

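Run:
```python
from h import *
addw("wj1")
j=onz("wj1",(281.3,178.1),.11);print("jar",j, "scene/side reproj",proj("scene",j),proj("side",j))
np.save("jar.npy",j)
```

```text
jar [ 0.5563 -0.3845  0.11  ] scene/side reproj [[229.8084 180.1976]] [[302.6092 199.118 ]]
```

Run:
```python
from h import *
j=np.load("jar.npy");q=qd(0.)
line_to([j[0],j[1],.20],q,feed=.2)
print(line_to([j[0],j[1],.071],q,feed=.1,guard=15),current_position())
command_gripper(0.3,f_grip=40);print("open",current_opening(),current_ft_force())
line_to([j[0],j[1],.171],feed=.12);wait(.2);wsnap("wj2");print(current_opening(),current_ft_force(),current_t())
im=read_camera("side");cv2.imwrite("pics/s2.png",im[...,::-1])
```

```text
False [ 0.5566 -0.3847  0.0717]
open 0.30358372720768767 [-0.3988  0.1522 -0.1693]
0.2995193855830177 [0.5218 0.1246 0.9043] 9.3667
```

View pics/wj2.png

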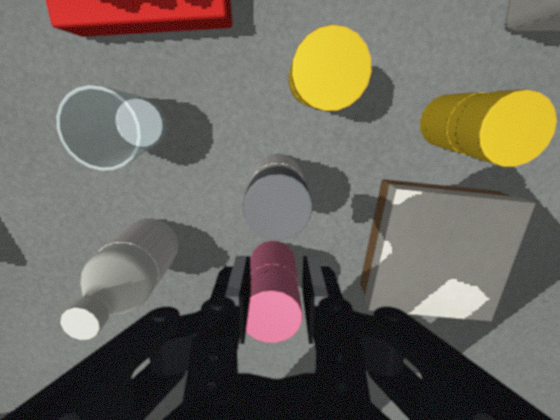

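View pics/s2.png

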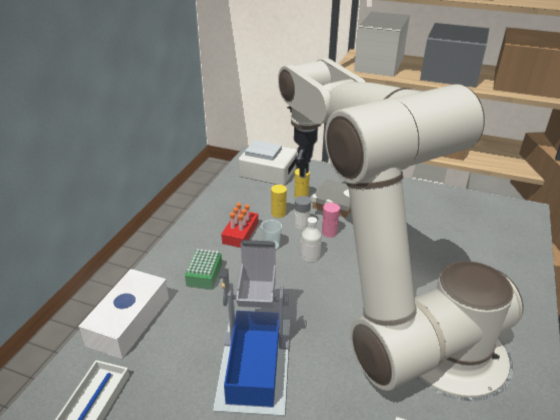

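The gripper closed to 0.30 without holding anything: the wrist and side views show the jar still standing at its place, (277,203) in the wrist view. I'll compare where the TCP projects with where the fingertips appear.

Run:
```python
from h import *
im=read_camera("scene");cv2.imwrite("pics/s3.png",im[...,::-1]);im2=cv2.imread("pics/s2.png")
t=current_position();g=t+[0,0,.019];j=np.load("jar.npy");print(t,current_eef_rot())
outs=[]
for n,I in(("scene",im[...,::-1].copy()),("side",im2)):
    u=proj(n,[t,g,j]);print(n,u);c=u[0].astype(int);x,y=c-[40,50]
    o=cv2.resize(I[y:y+120,x:x+80],None,fx=5,fy=5,interpolation=cv2.INTER_CUBIC)
    for k,col in zip(u,((0,0,255),(0,255,0),(255,0,0))): cv2.circle(o,tuple(int(v) for v in (k-[x,y])*5),4,col,-1)
    outs.append(o)
cv2.imwrite("pics/s3c.png",np.hstack(outs))
```

```text
[ 0.5562 -0.3844  0.1707] [-0.0001  1.     -0.     -0.0001]
scene [[228.7348 162.258 ]
 [228.3814 156.4565]
 [229.8084 180.1976]]
side [[303.2667 184.1227]
 [303.4743 179.3034]
 [302.6092 199.118 ]]
```

View pics/s3c.png

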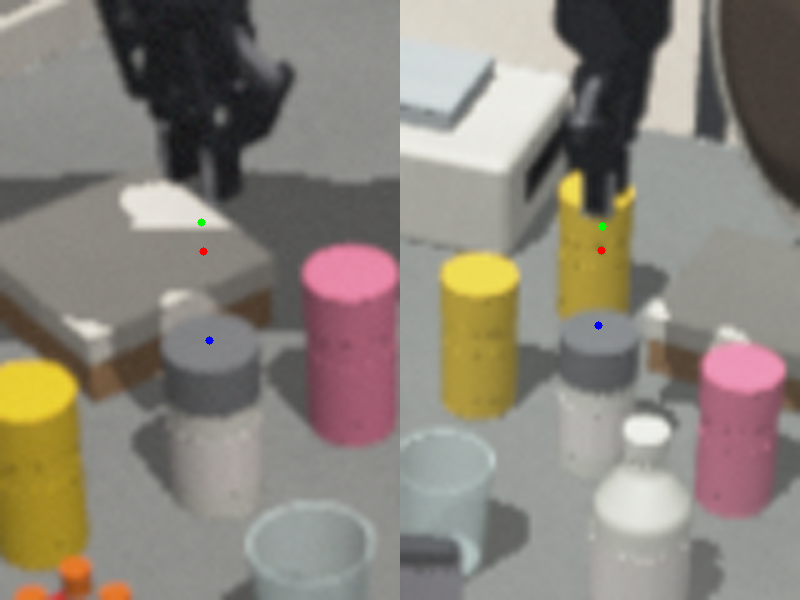

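Run:
```python
from h import *
r=tri({"scene":(232.4,151.4),"side":(303,177)});print(r,proj("scene",r),proj("side",r),"tip minus tcp",r-current_position())
command_gripper(0.0);wait(.2);print(current_opening(),current_t())
t=current_position()
outs=[]
for n in("scene","side"):
    I=read_camera(n)[...,::-1].copy()
    u=proj(n,[t,t+[0,0,.019],t+[0,0,.038]]);c=u[0].astype(int);x,y=c-[30,40];print(n,x,y)
    o=cv2.resize(I[y:y+60,x:x+60],None,fx=6,fy=6,interpolation=cv2.INTER_CUBIC)
    for k,col in zip(u,((0,0,255),(0,255,0),(255,0,0))): cv2.circle(o,tuple(int(v) for v in (k-[x,y])*6),3,col,-1)
    outs.append(o)
cv2.imwrite("pics/s4c.png",np.hstack(outs))
```

```text
[ 0.5531 -0.3696  0.2101] [[232.5385 151.8464]] [[303.1969 176.4601]] tip minus tcp [-0.0032  0.0148  0.0393]
0.0033069162169086113 10.0333
scene 198 122
side 273 144
```

View pics/s4c.png

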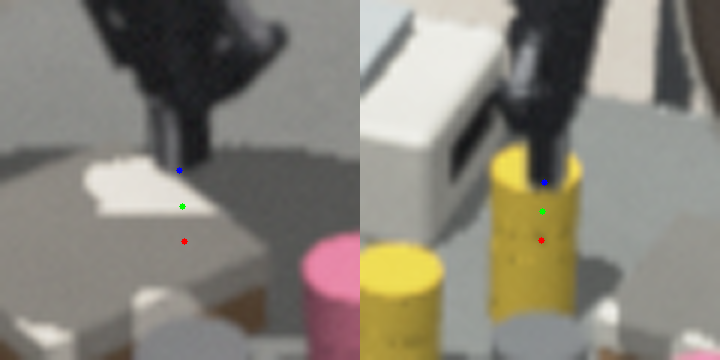

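The shut fingertips sit about 38 mm behind the reported TCP in both cameras (the blue dot marks TCP + 38 mm). So the effective tool is about 38 mm shorter than reported, which is why the grasp closed above the cap. I'll correct for that and retry.

```bash
echo 'TIP=.038' >> h.py
python3 - <<'E'
from h import *
j=np.load("jar.npy");q=qd(0.)
command_gripper(1.0)
print(line_to([j[0],j[1],.071-TIP],q,feed=.1,guard=12),current_position())
command_gripper(0.3,f_grip=40);o=current_opening();print("open",o,current_ft_force())
if o>.5:
    line_to([j[0],j[1],.10],feed=.12);wait(.2);print(current_opening(),current_ft_force())
print(current_t());wsnap("wj3")
im=read_camera("side");cv2.imwrite("pics/s5.png",cv2.resize(im[120:270,220:380,::-1],None,fx=4,fy=4))
E
```

```text
False [ 0.5565 -0.3847  0.0337]
open 0.6479058575048939 [-0.8241  0.6935  5.088 ]
0.6470299880012549 [-0.5367  0.2196 -1.6239]
13.75
```

View pics/s5.png

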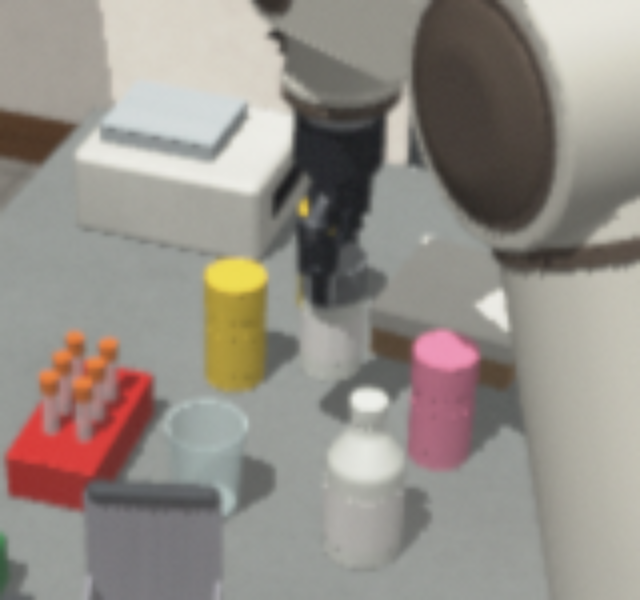

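View pics/wj3.png

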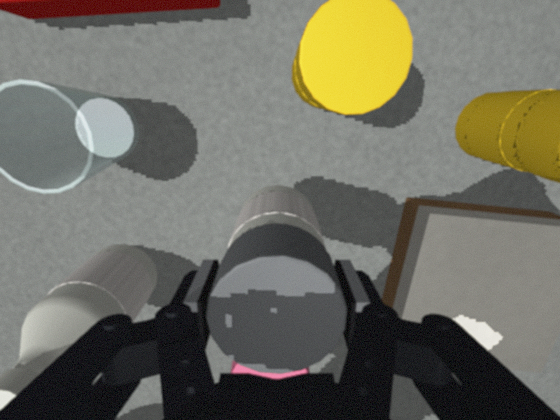

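The jar is held by the cap: opening 0.647 is about 55 mm, it weighs about 2.5 N, and it hangs upright in the wrist view. I'll carry it over the bucket and look before lowering.

```bash
python3 - <<'E'
from h import *
p=np.load("st2.npy");q=qd(p[2]+np.pi/2);j=np.load("jar.npy")
line_to([j[0],j[1],.38],feed=.25)
goto(st(p,(0,-.028,.38))[0],q)
line_to(st(p,(0,-.028,.30))[0],q,feed=.15);wait(.2)
wsnap("wp1");print(current_t(),current_opening(),current_position())
for n in("scene","side"):
    im=read_camera(n); cv2.imwrite(f"pics/p1{n}.png",cv2.resize((im[120:320,300:500] if n=="scene" else im[150:350,160:360])[...,::-1],None,fx=3,fy=3))
E
python3 -c "
import cv2,numpy as np
cv2.imwrite('pics/p1.png',cv2.resize(np.hstack([cv2.imread('pics/p1scene.png'),cv2.imread('pics/p1side.png')]),(800,400)))"
```

```text
17.9417 0.6498091366903155 [0.509  0.1348 0.3007]
```

View pics/p1.png

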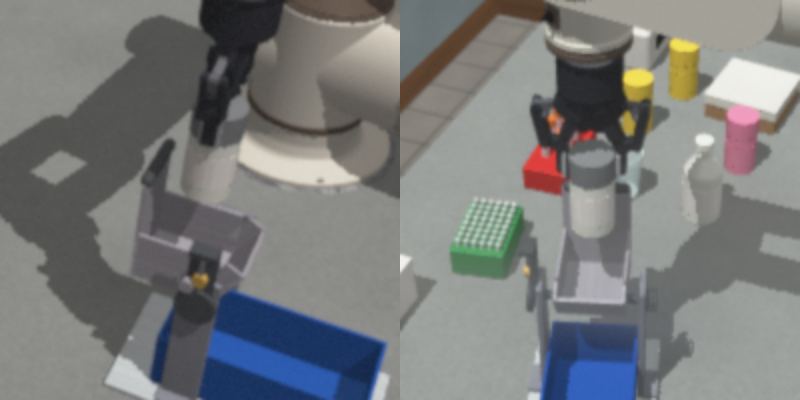

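View pics/wp1.png

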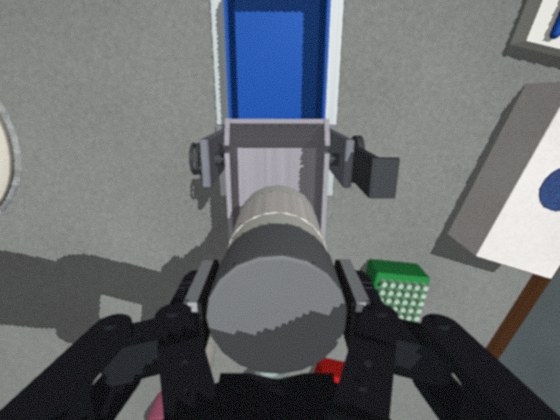

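Run:
```python
from h import *
p=np.load("st2.npy");q=qd(p[2]+np.pi/2)
line_to(st(p,(0,-.028,.205))[0],q,feed=.12);wait(.2);print(current_ft_force())
g=line_to(st(p,(0,-.028,.183))[0],q,feed=.02,guard=4);print(g,current_position(),current_ft_force())
wsnap("wp2")
for n in("scene","side"):
    im=read_camera(n); cv2.imwrite(f"pics/p2{n}.png",(im[120:320,300:500] if n=="scene" else im[150:350,160:360])[...,::-1])
cv2.imwrite('pics/p2.png',cv2.resize(np.hstack([cv2.imread('pics/p2scene.png'),cv2.imread('pics/p2side.png')]),(800,400)))
print(current_t())
```

```text
[-0.3626  0.0649 -1.5989]
True [0.5088 0.1348 0.1875] [-0.0949 -0.1752  6.0043]
20.1583
```

View pics/p2.png

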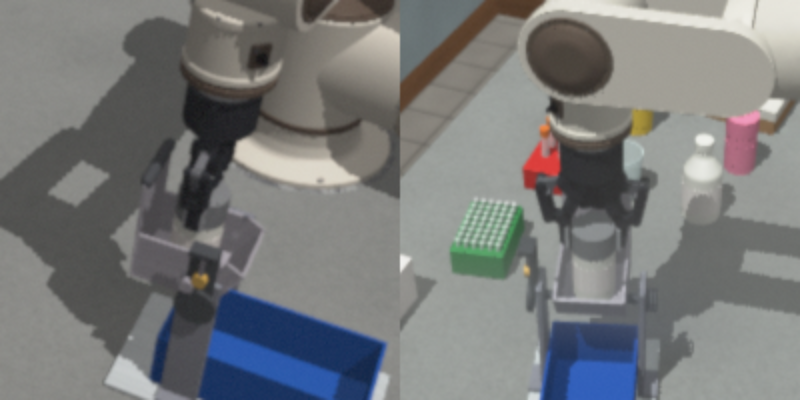

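Contact came at TCP z = 0.1875, where I predicted 0.188, with the jar upright and on the bucket floor. I'll release it and rise.

Run:
```python
from h import *
p=np.load("st2.npy");q=qd(p[2]+np.pi/2)
command_gripper(0.78);wait(.4);print(current_opening(),current_ft_force())
t=current_position();line_to([t[0],t[1],.36],feed=.12)
wait(.1);wsnap("wp3");print(current_t())
for n in("scene","side"):
    im=read_camera(n); cv2.imwrite(f"pics/p3{n}.png",(im[120:320,300:500] if n=="scene" else im[150:350,160:360])[...,::-1])
cv2.imwrite('pics/p3.png',cv2.resize(np.hstack([cv2.imread('pics/p3scene.png'),cv2.imread('pics/p3side.png')]),(800,400)))
```

```text
0.7807337038395197 [ 0.341  -0.0372 -0.5048]
22.575
```

View pics/p3.png

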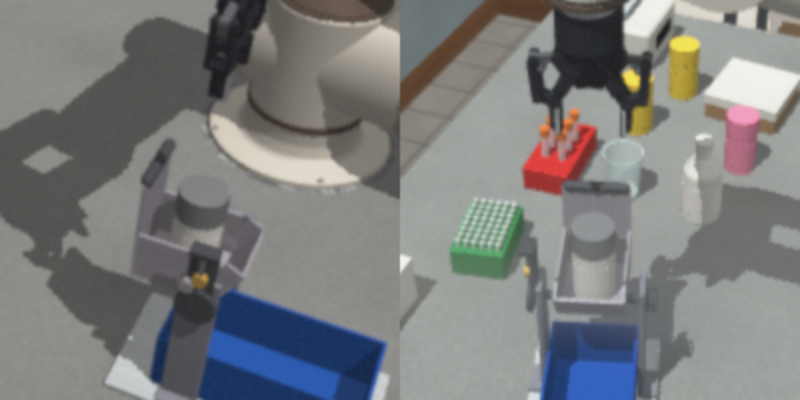

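View pics/wp3.png

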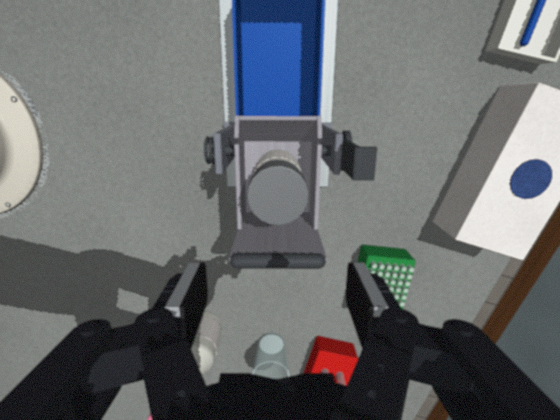

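The jar stands in the bucket with its cap at (277,192) in the wrist view, let go, and the bucket is at home. Next I'll plan the push along the bar's arc and check the IK before moving.

```bash
cat > push.py <<'E'
from h import *
p=np.load("st2.npy");TH=[0,.6,1.0,1.5,1.75,2.06]
def pose(th,extra=(0,0)):
    a=np.interp(th,[.6,2.05],[0,.5]);o=np.array([np.interp(th,TH,[-7,-7,-7,-5,-1,3]),np.interp(th,TH,[-10,-10,-3,5,7,7])])/1e3+np.array(extra)
    c,s=np.cos(th),np.sin(th);bar=np.array([-.082*c+.112*s,.17+.112*c+.082*s])
    S=np.array([np.cos(a),-np.sin(a)]);U=np.array([np.sin(a),np.cos(a)])
    tip=bar+(o[0]-.011)*S+o[1]*U; tcp=tip-TIP*U
    cy,sy=np.cos(p[2]),np.sin(p[2]);Z=np.array([[cy,-sy,0],[sy,cy,0],[0,0,1]])
    R=Z@np.array([[0,1,0],[S[0],0,-U[0]],[S[1],0,-U[1]]])
    return st(p,(0,tcp[0],tcp[1]))[0],Ro.from_matrix(R).as_quat(scalar_first=True)
E
python3 - <<'E'
from push import *
for th in np.arange(0,2.1,.2):
    x,q=pose(th);print(round(th,2),x,ik(x,q))
print(ik(*pose(2.06)), "pre",ik(*pose(0,(-.02,0))))
E
```

```text
0.0 [0.5304 0.0662 0.234 ] [-0.02    0.0549  1.4573 -0.      1.6295 -0.3256]
0.2 [0.5232 0.089  0.2481] [ 0.0232  0.0448  1.4398 -0.      1.6569 -0.2824]
0.4 [0.5154 0.1139 0.2571] [ 0.0716  0.0377  1.4293 -0.      1.6746 -0.234 ]
0.6 [0.5071 0.1401 0.2607] [ 0.1231  0.0339  1.426  -0.      1.6817 -0.1825]
0.8 [0.4997 0.1636 0.2637] [ 0.2176  0.0349  1.4208 -0.0691  1.6796 -0.0958]
1.0 [0.4924 0.1868 0.2614] [ 0.3114  0.0461  1.4189 -0.1387  1.6764 -0.0089]
1.2 [0.4853 0.2093 0.2536] [ 0.4021  0.067   1.4209 -0.207   1.6717  0.0774]
1.4 [0.4789 0.2295 0.241 ] [ 0.4851  0.0963  1.4261 -0.2726  1.666   0.1598]
1.6 [0.4733 0.2473 0.2233] [ 0.5598  0.1334  1.4357 -0.3346  1.6575  0.2392]
1.8 [0.4688 0.2615 0.2006] [ 0.6239  0.177   1.4498 -0.393   1.6453  0.3146]
2.0 [0.4661 0.2701 0.1746] [ 0.6744  0.2241  1.4686 -0.4486  1.6293  0.3834]
[ 0.6857  0.2375  1.4751 -0.4621  1.6229  0.4013] pre [-0.0555  0.0632  1.4484 -0.      1.63   -0.3611]
```

Run:
```python
from push import *
command_gripper(0.0)
x0,q0=pose(0,(-.02,0))
line_to([x0[0],x0[1],.37],q0,feed=.2)
print(line_to(x0,q0,feed=.2,guard=15))
for th in (0.,.15,.3,.45,.6):
    x,q=pose(th);g=line_to(x,q,feed=.06,guard=25);print(th,g,current_ft_force(),current_position()-x)
    if g: break
print(current_t())
for n in("scene","side"):
    im=read_camera(n); cv2.imwrite(f"pics/p4{n}.png",(im[120:320,300:500] if n=="scene" else im[150:350,160:360])[...,::-1])
cv2.imwrite('pics/p4.png',cv2.resize(np.hstack([cv2.imread('pics/p4scene.png'),cv2.imread('pics/p4side.png')]),(800,400)))
```

```text
False
0.0 False [ 3.2248 -8.7127  0.2716] [ 0.0003 -0.0001  0.0007]
0.15 False [  3.2054 -10.8457   6.0451] [ 0.0005 -0.0004  0.0013]
0.3 False [ 2.8566 -8.9692  6.1422] [ 0.0005 -0.0001  0.0013]
0.45 False [ 2.2157 -6.0587  4.2197] [0.0002 0.0002 0.001 ]
0.6 False [ 1.3708 -2.9913  2.2391] [-0.      0.0002  0.0004]
27.25
```

View pics/p4.png

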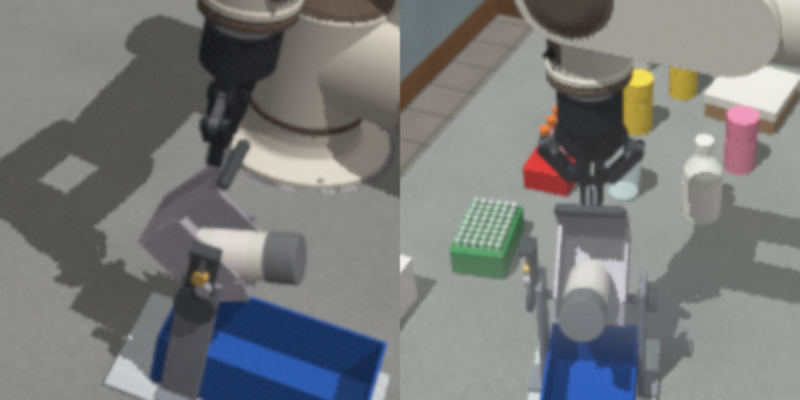

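The bar is past the latch and on the fingertip at (228,165). The forces match expectations, and the jar leans on the lip inside the bucket. I'll continue over.

Run:
```python
from push import *
for th in (.8,1.0,1.2,1.4,1.55,1.7,1.85,1.95,2.02,2.06):
    x,q=pose(th);g=line_to(x,q,feed=.07,guard=20);print(th,g,current_ft_force(),current_position()-x)
    if g: break
wait(.8)
print(current_t(),current_ft_force())
for n in("scene","side"):
    im=read_camera(n); cv2.imwrite(f"pics/p5{n}.png",(im[120:340,300:520] if n=="scene" else im[190:410,160:380])[...,::-1])
cv2.imwrite('pics/p5.png',cv2.resize(np.hstack([cv2.imread('pics/p5scene.png'),cv2.imread('pics/p5side.png')]),(800,400)))
```

```text
0.8 False [ 0.7785 -6.8732 -1.1626] [-0.0002 -0.0002 -0.0004]
1.0 False [ 1.018  -6.2642 -1.094 ] [-0.0001 -0.0004 -0.0003]
1.2 False [ 2.0094 -6.4576  2.1746] [ 0.0001 -0.0004  0.0002]
1.4 False [ 1.9417 -6.4872  3.0425] [ 0.0002 -0.0004  0.0003]
1.55 False [ 1.7641 -4.4113  4.5692] [ 0.0002 -0.0003  0.0005]
1.7 False [ 1.2832 -2.9912  6.3334] [ 0.0001 -0.0001  0.0006]
1.85 False [ 0.3016 -1.356   7.1294] [ 0.0001 -0.0001  0.0007]
1.95 False [ 0.4375 -0.1827  6.7299] [ 0.0002 -0.0001  0.0007]
2.02 False [0.6145 0.2559 6.1145] [ 0.0003 -0.      0.0007]
2.06 False [2.1154 2.4404 7.6901] [0.0004 0.0001 0.0009]
32.3667 [1.08   2.6054 7.4719]
```

View pics/p5.png

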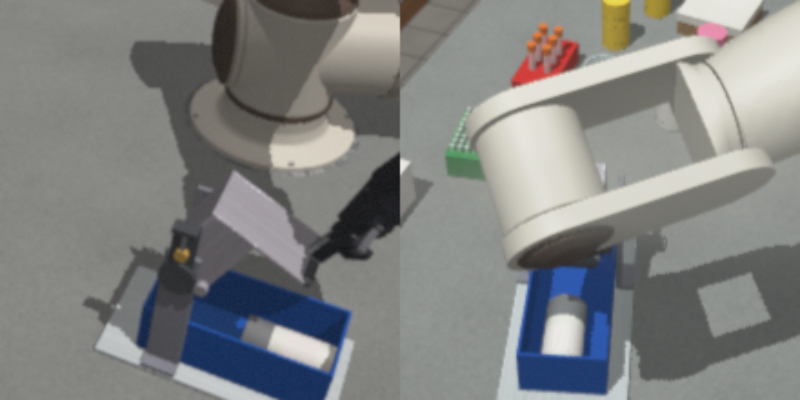

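The jar lies in the tub at (290,342) in the left crop, with the bucket held right over. I'll take the hand away along the tool axis.

Run:
```python
from push import *
x,q=pose(2.06);u=-R_(q)[:,2]
line_to(x+.14*u,q,feed=.3)
y=x+.14*u;line_to(y+np.array([0,0,.06]),q,feed=.2)
wait(2.5);print(current_t(),current_position(),current_ft_force())
for n in("scene","side"):
    im=read_camera(n); cv2.imwrite(f"pics/p6{n}.png",im[...,::-1])
wsnap("wp6")
cv2.imwrite('pics/p6.png',cv2.resize(np.hstack([cv2.imread('pics/p6scene.png')[120:340,300:520],cv2.imread('pics/p6side.png')[190:410,160:380]]),(800,400)))
```

```text
36.0333 [0.4454 0.3357 0.3493] [-0.4064  0.2318  0.4457]
```

View pics/p6.png

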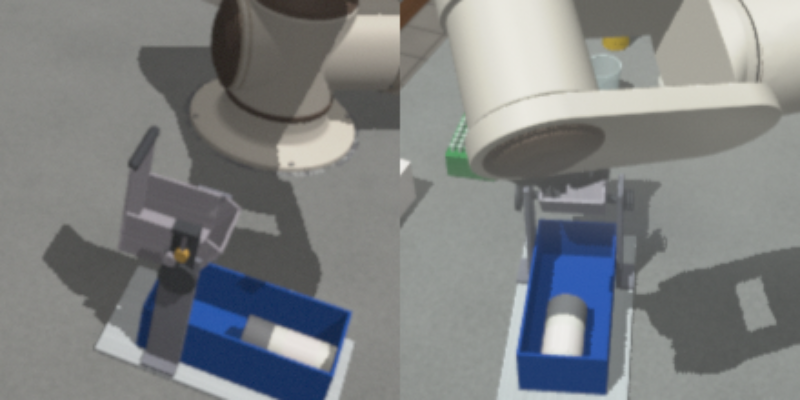

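View pics/p6scene.png

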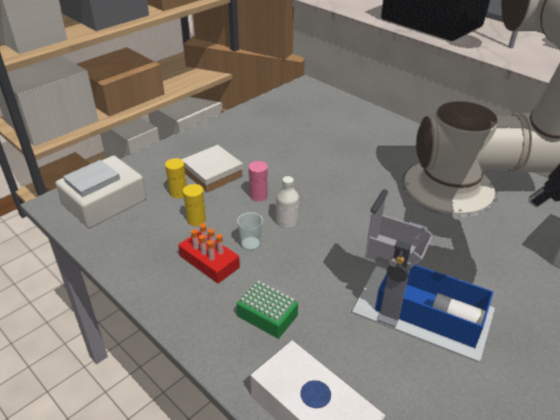

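View pics/wp6.png

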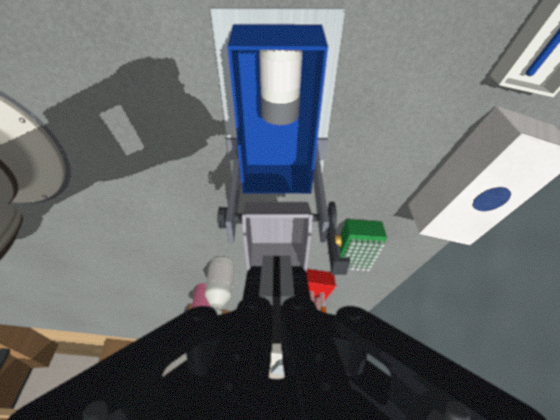

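The bucket is back home with its bar at (374,209)–(386,192), the same pixels as at the start. The jar lies in the tub at (458,308), the bystanders are where they were, and the hand is clear with about 0 N.

Run:
```python
from h import *
a=cv2.imread("pics/scene0.png").astype(int);b=cv2.imread("pics/p6scene.png").astype(int)
for n,(x,y,w,h) in dict(bottle=(270,175,35,55),beaker=(234,210,34,42),rack=(175,220,68,60),tips=(234,280,68,55),freezer=(180,145,65,35),bar=(365,185,25,30)).items(): print(n,np.abs(a-b)[y:y+h,x:x+w].mean())
finish_job();print(current_t())
```

```text
bottle 2.446233766233766
beaker 2.585667600373483
rack 2.3094771241830063
tips 2.2140819964349374
freezer 3.581684981684982
bar 30.12088888888889
the job is handed in; nothing more can be done
the job is handed in; nothing more can be done
```

The jar is in the tub, the bucket is back home, and the job was handed in at about 36 s of the 64 s. No verdict is reported on hand-in.

I gripped the jar by its cap and stood it in the bucket, where it touched down at the predicted height. I let go, then pushed the bar past the latch to about 2.06 rad. The jar slid into the tub, and I took the hand away so the bucket swung back by itself.

**Failed first grasp:** the gripper closed above the cap. The real fingertips sit about 38 mm behind the reported TCP, seen in both fixed cameras. I corrected for this, the second grasp held, and the jar had not moved in between.

**Last checks:**
- **Jar:** it lies flat in the tub in all three views.
- **Bucket:** by eye, the bar is at the same pixels as at the start. The automatic before/after comparison of that patch disagreed (mean difference about 30 grey levels), probably because the arm and its shadow were behind the bar in the first picture. I did not check that further.
- **Bystanders:** no visible movement; their image patches changed by only 2 to 4 grey levels.
- **Robot:** the hand was clear, with about 0.6 N on the wrist sensor.

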